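# Bring the right refill jar to the front of the spice carousel and hold it

## Robot

A 7-joint arm with a two-finger parallel gripper is mounted at the origin on a cart in front of the work surface, level with it; the furniture and walls round the work are solid. World frame = base frame: x ahead of the robot, y to its left, z up, the work surface at z = 0. Lengths are in m, angles in rad, forces in N, time in s.
With the tool pointing down it reaches from about 0.425 to 0.825 m from the base axis. Payload 3.6 kg.
Tool frame: the origin (TCP) lies where the fingers leave the gripper's body, on its centre line; the fingertips stand 73 mm ahead of it and the grasp point (between the pads) lies 54 mm ahead of it; z points along the fingers, y is the line along which they close (so a half turn about z gives the same grasp; the last joint's range is limited). The gripper opens to 85 mm and grips with 20 to 120 N. Pads are 22 mm wide; open, the fingers measure 114 mm over their backs; the gripper's body (76 mm by 85 mm) begins 54 mm behind the grasp point. The pads swing forward as they close: fully open they stand 13 mm farther back than shut.
Start: joints at [-1.165, 0.615, -0.013, 1.423, 0.008, 1.103, -0.04], TCP at [0.273, 0.59, 0.304] pointing down, gripper open.
Joint ranges: [-3.12, 3.12], [-0.3, 2.06], [-1.34, 1.32], [0.26, 2.42], [-1.36, 4.5], [0.01, 1.98], [-2.84, 2.84]. Speed limits (rad/s): [2.79, 2.79, 3.14, 3.14, 3.14, 3.14, 3.14].

## Interface

Orientations are given as a unit quaternion [x, y, z, w].
In Python, from station import arm gives the robot as it stands. Calls block until the motion is done:
- arm.movep(position, orientation): joint-space move of the TCP to a pose.
- arm.line_to(position, velocity=0.15, ori=None): straight line of the TCP; ori=None keeps the orientation; velocity is the mean speed in m/s.
- arm.move_j(angles): joint-space move.
- arm.move_gripper(opening, effort=None): opening from 0.0 (shut) to 1.0 (fully open); effort is the grip in N (None keeps the last); returns when the fingers have stopped.
- arm.pause(seconds).
- arm.ik(position, orientation): joint angles nearest the present ones, or None.
- arm.snapshot(name): name is "scene" or "top" or "wrist"; returns the picture (480x640x3 uint8, blue, green, red); there is no depth.
- arm.camera_info(name): a dict with "fx", "fy", "cx", "cy" (pixels), "R" (3x3) and "t" (3): a world point X has camera coordinates R X + t; the wrist camera has in their place "T_tool_cam" (4x4, takes a point from camera to tool coordinates, whose origin is the TCP and whose axes are the flange's). Camera axes: x right, y down, z forward; pixel columns grow to the right and rows downward; lengths in m; the calibration is good to about 2 mm. A picture is of the moment at which its call begins: read the wrist's pose just before it. camera_info takes no time and is no camera call.
A pose or a line that the arm cannot do raises arm.MotionError and nothing moves.
- arm.finish_job(): hands the job in; it is judged then, once.
Readings, each from a call of its own:
- arm.read_time(): time.
- arm.read_joint_positions(): joint angles.
- arm.read_dq(): joint speeds.
- arm.read_effort(): joint torques, N m.
- arm.read_tool_pos(): TCP position.
- arm.read_eef_rot(): TCP orientation.
- arm.read_ft_force(): force on the tool from outside, world axes, zero at the start.
- arm.read_wrist_torque(): the same for the moment, N m.
- arm.read_opening(): opening from 0.0 (shut) to 1.0 (fully open).
- arm.read_finger_force(): force on a finger pad.
Only numpy, scipy, OpenCV 4.12 (cv2) and the standard library are available. Lean on these libraries where they do the work, as an engineer would, in place of code of your own. Each camera call takes 0.05 s, during which the arm holds its last target. There are 200 camera calls.

## Task

The cook has set the one that needs refilling, the pepper mill or the salt shaker, on the chopping board. Grip the spice carousel by the knob on its post and turn it, without touching the jars, until the right refill jar (red sticker on the lid: peppercorns for the mill; white sticker: salt for the shaker) stands at the front, pointing squarely at the worktop's front edge. Finish still gripping the knob, so that the turntable is held still while the cook takes the jar out; leave every jar upright in its ring and everything else on the worktop where it stands.

Things in the scene. Friction and masses are not known exactly. Their poses are not given: they have to be found in the camera images.
- foot: Fixed round black foot of the spice carousel, 184 mm across, standing on the worktop; it never turns. Origin: on the carousel's vertical axis at worktop height. Its x axis is world +x, square to the worktop's front edge and away from the robot; the carousel's front is the -x side of its axis.
- turntable (a joint): Rotation of the carousel's wooden disc (238 mm across, top 30 mm above the worktop, six wire rings on a circle of 85 mm radius, one empty), rad, 0 at the start, positive anticlockwise from above; turns more than a full turn either way and stays where it is left (bearing friction 0.05 N m).
- knob: Dark wooden round knob on the carousel's central post, fixed to the disc and turning with it: 42 mm diameter, 40 mm high, side straight from 7 to 32 mm above its origin. Origin: centre of its underside, on the carousel's axis, 170 mm above the worktop. The jars' lids lie 35 mm below its underside.
- board: Wooden chopping board, 230 x 340 x 22 mm, lying fixed to the robot's right. Origin: centre of its underside; y along its length. Either the pepper mill or the salt shaker stands on it, within 150 mm of its middle: that one is to be refilled. The other stands on a dark wooden tray at the back.
- pepper_mill: Wooden pepper mill, 58 mm diameter, 170 mm tall, standing loose on the chopping board or on the cruet tray at the back. Origin: centre of its underside.
- salt_shaker: Glass salt shaker with grey cap, 44 mm diameter, 90 mm tall, standing loose on the chopping board or on the cruet tray at the back. Origin: centre of its underside.
- tin_low: Low food tin, 75 mm diameter, 58 mm tall, a bystander standing loose on the worktop. Origin: centre of its underside.
- jar_blue: Glass spice jar, 41 mm diameter, 105 mm tall, with a dark lid that bears a round blue sticker (31 mm) on top. Stands loose (1.9 mm of play) in one of the carousel's wire rings, 85 mm from the axis. Origin: centre of its underside, 30 mm above the worktop.
- jar_red: Glass spice jar, 41 mm diameter, 105 mm tall, with a dark lid that bears a round red sticker (31 mm) on top; holds the peppercorns. Stands loose (1.9 mm of play) in one of the carousel's wire rings, 85 mm from the axis. Origin: centre of its underside, 30 mm above the worktop.
- jar_white: Glass spice jar, 41 mm diameter, 105 mm tall, with a dark lid that bears a round white sticker (31 mm) on top; holds the salt. Stands loose (1.9 mm of play) in one of the carousel's wire rings, 85 mm from the axis. Origin: centre of its underside, 30 mm above the worktop.
- jar_green: Glass spice jar, 41 mm diameter, 105 mm tall, with a dark lid that bears a round green sticker (31 mm) on top. Stands loose (1.9 mm of play) in one of the carousel's wire rings, 85 mm from the axis. Origin: centre of its underside, 30 mm above the worktop.
- jar_yellow: Glass spice jar, 41 mm diameter, 105 mm tall, with a dark lid that bears a round yellow sticker (31 mm) on top. Stands loose (1.9 mm of play) in one of the carousel's wire rings, 85 mm from the axis. Origin: centre of its underside, 30 mm above the worktop.

How it is judged:
On the way, in this order (a step that is already met when the one before it is completed fails the run):
1. the carousel's knob is gripped by the fingers (contact force between the fingers and knob above 3 N), for 0.2 s.
2. the refill jar for the one on the board stands at the front, with the knob gripped (((horizontal distance between pepper_mill and board below 0.15 m and (x of jar_red in the frame of foot below -0.06 m and y of jar_red in the frame of foot between -0.016 and 0.016 m)) or (horizontal distance between salt_shaker and board below 0.15 m and (x of jar_white in the frame of foot below -0.06 m and y of jar_white in the frame of foot between -0.016 and 0.016 m))) and contact force between the fingers and knob above 3 N), for 0.2 s.
At the end, for the whole second after the job is handed in: The refill jar for the one on the board (mill: red, shaker: white) is at the carousel's front within 16 mm (11 degrees) sideways; turntable still, knob gripped with over 3 N; all five jars upright in their rings; mill, shaker and low tin within 20 mm of where they stood (all of step 2 and velocity of joint turntable between -0.06 and 0.06 rad/s and angle between each of jar_blue, jar_red, jar_white, jar_green, jar_yellow, pepper_mill, salt_shaker, tin_low's own z axis and vertical below 0.2 rad and height (world z) of jar_blue between 0.02 and 0.045 m and horizontal distance between each of jar_blue, jar_red, jar_white, jar_green, jar_yellow and foot below 0.095 m and height (world z) of jar_red between 0.02 and 0.045 m and height (world z) of jar_white between 0.02 and 0.045 m and height (world z) of jar_green between 0.02 and 0.045 m and height (world z) of jar_yellow between 0.02 and 0.045 m and distance of each of pepper_mill, salt_shaker, tin_low from where it was at the start of the episode below 0.02 m); the arm keeps its last pose, push and grip.
It fails at once if the robot touches a jar (over 1.5 N) (contact force between any of the fingers, the arm and jar_blue above 1.5 N or contact force between any of the fingers, the arm and jar_red above 1.5 N or contact force between any of the fingers, the arm and jar_white above 1.5 N or contact force between any of the fingers, the arm and jar_green above 1.5 N or contact force between any of the fingers, the arm and jar_yellow above 1.5 N).
It fails at once if a jar tips by more than 0.4 rad or comes out of its ring (angle between any of jar_blue, jar_red, jar_white, jar_green, jar_yellow's own z axis and vertical above 0.4 rad or horizontal distance between any of jar_blue, jar_red, jar_white, jar_green, jar_yellow and foot above 0.105 m).
It fails at once if the pepper mill, the salt shaker or the low tin is pushed more than 20 mm or tipped (distance of any of pepper_mill, salt_shaker, tin_low from where it was at the start of the episode above 0.02 m or angle between any of pepper_mill, salt_shaker, tin_low's own z axis and vertical above 0.3 rad).
It also fails if it takes over 58 s, if anything falls off the work surface, if the arm or the gripper's body presses on something with over 40 N, if the wrist force passes 120 N, or if a joint passes its speed limit or range.

## Working session

There is one attempt and no reset: what is moved stays moved. The work goes in short steps, each a Python script; the robot and the scene stay as the last script left them, time stands still between calls to the robot, and variables do not carry over. Pictures are saved under pics/ and viewed, at most 10 in all, crops included, and the job is handed in when it is done.

```bash
mkdir -p pics
python3 - <<'E'
from station import arm
import cv2
for n in("scene","top"):
    cv2.imwrite(f"pics/{n}0.png",arm.snapshot(n)); c=arm.camera_info(n); print(n,c)
print(arm.camera_info("wrist"),arm.read_time(),arm.read_eef_rot())
E
```

```text
scene {'fx': 534.0929732774831, 'fy': 534.0929732774831, 'cx': 308.73614326487, 'cy': 247.7630046354826, 'R': array([[ 0.67741052, -0.73555544,  0.00855423],
       [-0.53009171, -0.49618509, -0.68760681],
       [ 0.51001741,  0.46125756, -0.72603285]]), 't': array([-0.47121468,  0.34785797,  1.05335668])}
top {'fx': 545.3205895873729, 'fy': 545.3205895873729, 'cx': 316.30032670311317, 'cy': 242.75347987849665, 'R': array([[-0.02367961, -0.99970027, -0.00621671],
       [-0.99645319,  0.02410405, -0.08062277],
       [ 0.08074846,  0.00428554, -0.9967253 ]]), 't': array([-0.03998349,  0.60642976,  1.20793968])}
{'fx': 387.361083912572, 'fy': 387.361083912572, 'cx': 317.5411903927938, 'cy': 241.92768758357403, 'T_tool_cam': array([[-5.97865588e-04, -9.49278350e-01, -3.14436411e-01,
         8.06605325e-02],
       [ 9.99999640e-01, -7.56888136e-04,  3.83645609e-04,
        -1.61391188e-03],
       [-6.02179660e-04, -3.14436068e-01,  9.49278461e-01,
        -6.86972454e-02],
       [ 0.00000000e+00,  0.00000000e+00,  0.00000000e+00,
         1.00000000e+00]])} 0.1 [ 2.14668784e-01  9.76686206e-01 -1.14852333e-03 -2.21486697e-04]
```

View pics/top0.png

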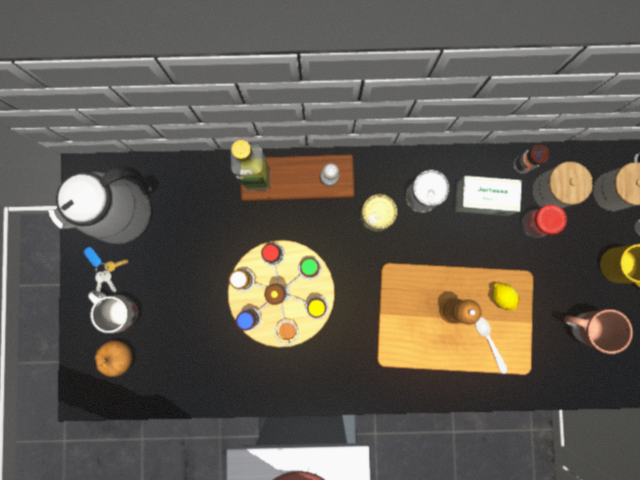

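View pics/scene0.png

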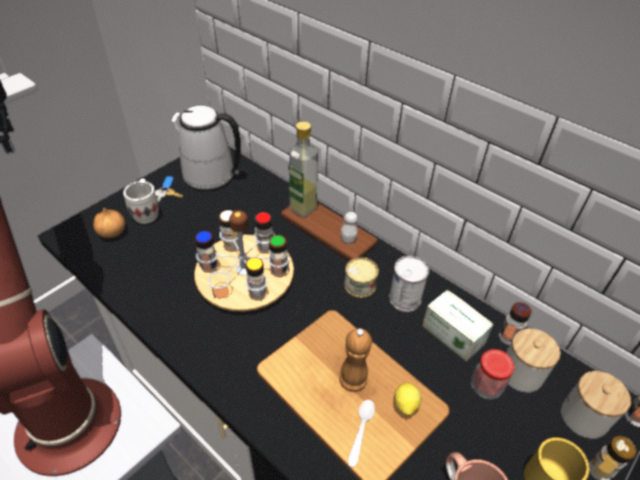

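The mill (467,312 in top) stands on the board and the shaker (330,174) on the tray, so the red jar is the one. It is at the back of the carousel (271,253), and the knob is at about (275,294). Next I'll measure from the two views.

```bash
cat > h.py <<'E'
import numpy as np, cv2
from station import arm
def ray(c,u,v):
    d=c["R"].T@np.array([(u-c["cx"])/c["fx"],(v-c["cy"])/c["fy"],1]); return -c["R"].T@c["t"],d/np.linalg.norm(d)
def plane(c,p,z):
    o,d=ray(c,*p); return o+d*(z-o[2])/d[2]
def tri(r):
    A=sum(np.eye(3)-np.outer(d,d) for o,d in r); b=sum((np.eye(3)-np.outer(d,d))@o for o,d in r)
    X=np.linalg.solve(A,b); return X,max(np.linalg.norm((np.eye(3)-np.outer(d,d))@(X-o)) for o,d in r)
HUE={"red":((0,6),(174,180)),"green":((50,75),),"blue":((110,130),),"yellow":((24,33),)}
def blobs(img,name,box,smin=170,vmin=60):
    x0,y0,x1,y1=box; h=cv2.cvtColor(img[y0:y1,x0:x1],cv2.COLOR_BGR2HSV)
    m=sum(cv2.inRange(h,(a,smin,vmin),(b,255,255)) for a,b in HUE[name])
    n,_,s,c=cv2.connectedComponentsWithStats(m)
    k=sorted(range(1,n),key=lambda i:-s[i,4])[:2]
    return [(c[i]+[x0,y0],s[i,4]) for i in k]
E
python3 - <<'E'
from h import *
T,S=cv2.imread("pics/top0.png"),cv2.imread("pics/scene0.png")
ct,cs=arm.camera_info("top"),arm.camera_info("scene")
P={}
for n in HUE:
    a=blobs(T,n,(220,232,345,352)); b=blobs(S,n,(190,205,300,310))
    X,e=tri([ray(ct,*a[0][0]),ray(cs,*b[0][0])]); P[n]=X
    print(n,[(x.round(1).tolist(),int(s)) for x,s in a],[(x.round(1).tolist(),int(s)) for x,s in b],X.round(4),round(e,4),plane(ct,a[0][0],.135).round(4))
# circle of radius .085 through stickers
from scipy.optimize import least_squares
Q=np.array([p[:2] for p in P.values()]); f=least_squares(lambda c:np.hypot(*(Q-c).T)-.085,Q.mean(0)); print("axis",f.x,f.fun)
for n,q in zip(P,Q): print(n,np.degrees(np.arctan2(*(q-f.x)[::-1])))
# disc (pale wood) top view fit
h=cv2.cvtColor(T,cv2.COLOR_BGR2HSV); m=cv2.inRange(h,(12,50,120),(30,190,255)); m[:, :215]=0;m[:,350:]=0;m[:230]=0
c=max(cv2.findContours(m,0,1)[0],key=cv2.contourArea); el=cv2.fitEllipse(cv2.convexHull(c)); print(el,plane(ct,el[0],.03))
# knob: dark brown blobs
k=np.hstack([cv2.resize(T[264:324,245:305],None,fx=6,fy=6),cv2.resize(S[195:255,210:270],None,fx=6,fy=6)]); cv2.imwrite("pics/knob.png",k)
for z in(.19,.21): print(plane(ct,(275,294),z))
E
```

```text
red [([270.1, 252.3], 193)] [([262.9, 217.4], 125)] [0.5784 0.0407 0.1356] 0.0006 [0.5789 0.0404 0.135 ]
green [([308.8, 266.3], 117)] [([277.0, 240.4], 74)] [ 0.5475 -0.0378  0.1356] 0.001 [ 0.5483 -0.0385  0.135 ]
blue [([241.0, 323.1], 16), ([240.7, 317.0], 3)] [([203.0, 236.0], 112)] [0.4388 0.0997 0.1348] 0.0035 [0.4361 0.102  0.135 ]
yellow [([316.1, 307.6], 210), ([274.1, 293.9], 29)] [([254.1, 263.9], 132)] [ 0.4633 -0.0509  0.1343] 0.0008 [ 0.4639 -0.0515  0.135 ]
axis [0.49293054 0.02999871] [0.00114232 0.00207485 0.00329476 0.00120218]
red 7.166875422034481
green -51.16621981818798
blue 127.82678018247152
yellow -110.13652637856842
((280.81341552734375, 293.2085266113281), (107.05089569091797, 107.58476257324219), 31.505996704101562) [0.493727  0.0274102 0.03     ]
[0.4940428  0.02731666 0.19      ]
[0.49426395 0.02567766 0.21      ]
```

View pics/knob.png

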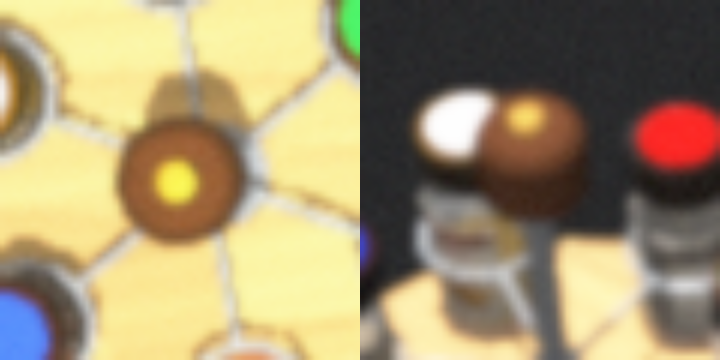

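Both views show the yellow dot in the middle of the knob's top: top (274.2,293.9), scene (237.7,214.5). I'll triangulate it, move to hover and check with the wrist camera.

Run:
```python
from h import *
from scipy.spatial.transform import Rotation as Ro
ct,cs=arm.camera_info("top"),arm.camera_info("scene")
X,e=tri([ray(ct,274.2,293.9),ray(cs,237.7,214.5)]); print("dot",X,e)
A=np.array([.4938,.0272]); print("red deg",np.degrees(np.arctan2(.0405-A[1],.5787-A[0])))
arm.line_to([0.22,0.46,0.40],0.25)
z=.344
for yaw in range(-180,180,30):
    o=(Ro.from_euler("z",yaw,degrees=True)*Ro.from_quat([1,0,0,0])).as_quat()
    q=arm.ik([*A,z],o); print(yaw,None if q is None else np.round(q,2))
```

```text
dot [0.49428449 0.02732794 0.21066055] 0.000280741497290267
red deg 8.903303261533432
-180 [-0.3   0.34  0.28  1.81 -0.11  1.01  1.59]
-150 [-0.23  0.33  0.18  1.81 -0.07  1.01  2.07]
-120 [-0.16  0.33  0.08  1.8  -0.03  1.01  2.55]
-90 [ 0.64  0.55 -1.15  1.78  0.54  1.17  2.47]
-60 [-0.82  0.53  1.14  1.82 -0.53  1.14 -2.12]
-30 [-0.82  0.53  1.14  1.82 -0.53  1.14 -1.6 ]
0 [-0.59  0.39  0.71  1.82 -0.29  1.04 -1.35]
30 [-0.59  0.39  0.7   1.82 -0.29  1.04 -0.82]
60 [-0.65  0.42  0.81  1.82 -0.34  1.05 -0.24]
90 [-0.58  0.39  0.68  1.82 -0.28  1.04  0.21]
120 [-0.5   0.37  0.56  1.81 -0.22  1.02  0.67]
150 [-0.41  0.35  0.43  1.81 -0.17  1.02  1.14]
```

Run:
```python
from h import *
from scipy.spatial.transform import Rotation as Ro
A=[.494,.0273]
arm.movep([*A,.344],[1,0,0,0])
print(np.round(arm.read_joint_positions(),3),arm.read_tool_pos(),arm.read_eef_rot(),arm.read_time())
p=arm.read_tool_pos();R=Ro.from_quat(arm.read_eef_rot()).as_matrix()
I=arm.snapshot("wrist"); cv2.imwrite("pics/w1.png",I)
c=arm.camera_info("wrist"); M=np.eye(4);M[:3,:3]=R;M[:3,3]=p; M=np.linalg.inv(M@c["T_tool_cam"])
c["R"],c["t"]=M[:3,:3],M[:3,3]
x=c["R"]@[.494,.0273,.21]+c["t"]; print("dot expected at",c["fx"]*x[0]/x[2]+c["cx"],c["fy"]*x[1]/x[2]+c["cy"])
for n in HUE:
    for b in blobs(I,n,(0,0,640,480)): print(n,b[0].round(1),b[1],plane(c,b[0],.21 if n=="yellow" else .135).round(4))
```

```text
[-0.596  0.395  0.706  1.815 -0.294  1.04  -1.345] [0.49414514 0.02862202 0.34376358] [ 9.99998980e-01  1.39033624e-03 -2.01488204e-04 -2.56674906e-04] 2.8
dot expected at 317.5523172085122 264.52565785767763
red [298.2 115.6] 979 [0.573  0.0408 0.135 ]
red [264.  240.5] 6 [0.4834 0.0678 0.135 ]
blue [234.1 290.7] 1115 [0.4417 0.0931 0.135 ]
```

View pics/w1.png

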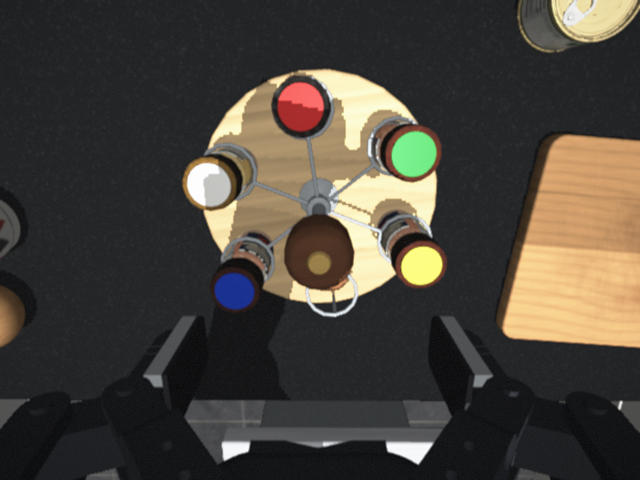

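The wrist view puts the dot at (319,264), against a predicted (317.6,264.5). The knob lies centred between the fingers, and red is at (301,107). Descend, grip and start the turn.

Run:
```python
from h import *
A=[.494,.0273]
arm.line_to([*A,.300],.1); arm.line_to([*A,.245],.05)
print("ft",np.round(arm.read_ft_force(),2),arm.read_tool_pos())
arm.move_gripper(0.0,50); arm.pause(.4)
print("grip",arm.read_opening()*85,arm.read_finger_force(),np.round(arm.read_ft_force(),2),arm.read_tool_pos(),arm.read_time())
q=np.array(arm.read_joint_positions()); q0=q[6]
for i in range(4):
    q[6]=q0+(i+1)*.2; arm.move_j(q.tolist())
    print(np.round([arm.read_time(),*arm.read_ft_force(),*arm.read_wrist_torque(),arm.read_finger_force(),*arm.read_tool_pos()],3))
cv2.imwrite("pics/t1.png",arm.snapshot("top")[200:380,190:380].repeat(3,0).repeat(3,1))
```

```text
ft [-0.24  0.02  0.55] [0.49420496 0.02726393 0.24530365]
grip 39.8430151215826 50.85830164469371 [-1.27  2.11  6.55] [0.49405019 0.02787724 0.24542807] 5.575
[ 5.883e+00 -8.700e-01  4.440e-01  2.556e+00  1.310e-01  1.460e-01
 -1.280e-01  5.118e+01  4.940e-01  2.800e-02  2.450e-01]
[ 6.1920e+00 -1.1670e+00 -1.0250e+00  2.8080e+00  9.1000e-02  7.8000e-02
  6.0000e-02  5.1145e+01  4.9400e-01  2.8000e-02  2.4500e-01]
[ 6.5000e+00  8.4500e-01 -1.0670e+00  2.2900e+00 -9.4000e-02  7.0000e-02
  9.0000e-02  5.1108e+01  4.9400e-01  2.7000e-02  2.4500e-01]
[ 6.8080e+00  9.0000e-01 -2.0970e+00  1.4230e+00 -3.2700e-01  3.1000e-02
  5.0000e-03  5.1026e+01  4.9400e-01  2.7000e-02  2.4500e-01]
```

View pics/t1.png

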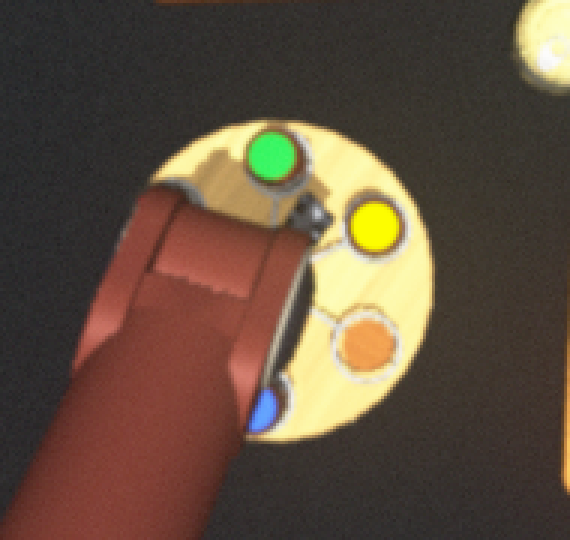

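It is turning with the grip: green has come to the back at (274,155 in the crop) and yellow is on the right. The forces are small. Continue to 171°.

Run:
```python
from h import *
from scipy.spatial.transform import Rotation as Ro
q=np.array(arm.read_joint_positions()); print(q[6])
for a in np.linspace(q[6],-1.345+np.radians(171.3),12)[1:]:
    q[6]=a; arm.move_j(q.tolist())
arm.pause(.5)
print(arm.read_joint_positions()[6],arm.read_finger_force(),np.round(arm.read_ft_force(),2),arm.read_tool_pos(),arm.read_time())
p=arm.read_tool_pos();R=Ro.from_quat(arm.read_eef_rot()).as_matrix()
W=arm.snapshot("wrist"); T=arm.snapshot("top"); S=arm.snapshot("scene")
cv2.imwrite("pics/w2.png",W);cv2.imwrite("pics/T2.png",T);cv2.imwrite("pics/S2.png",S)
c=arm.camera_info("wrist"); M=np.eye(4);M[:3,:3]=R;M[:3,3]=p; M=np.linalg.inv(M@c["T_tool_cam"]); c["R"],c["t"]=M[:3,:3],M[:3,3]
for nm,I,cc,box in(("wrist",W,c,(0,0,640,480)),("top",T,arm.camera_info("top"),(220,232,345,352)),("scene",S,arm.camera_info("scene"),(190,205,300,310))):
    for n in HUE:
        for b in blobs(I,n,box)[:1]:
            X=plane(cc,b[0],.135); print(nm,n,b[0].round(1),b[1],X.round(4),np.degrees(np.arctan2(X[1]-.0273,X[0]-.494)).round(1),np.hypot(X[1]-.0273,X[0]-.494).round(3))
cv2.imwrite("pics/v2.png",np.vstack([cv2.resize(np.hstack([W,T]),(800,300)),cv2.resize(S,(400,300)).repeat(1,1) if 0 else cv2.resize(np.hstack([S,W*0]),(800,300))]))
```

```text
-0.4413322268828794
1.6380863255731304 51.31874639948364 [ 4.86 -2.01 -2.48] [0.49575967 0.02772343 0.24551776] 10.6583
wrist red [247.2 283.8] 18 [ 0.4872 -0.0083  0.135 ] -100.8 0.036
wrist blue [188.9 357.8] 994 [ 0.5204 -0.0527  0.135 ] -71.7 0.084
wrist yellow [454. 312.] 1 [0.5309 0.0901 0.135 ] 59.6 0.073
top red [276.2 337. ] 72 [0.4065 0.0308 0.135 ] 177.7 0.088
scene red [208.4 256. ] 139 [0.4094 0.04   0.135 ] 171.5 0.086
scene green [206.3 229.3] 64 [0.4606 0.1084 0.135 ] 112.4 0.088
scene blue [275.  247.8] 102 [ 0.5276 -0.0499  0.135 ] -66.5 0.084
```

View pics/v2.png

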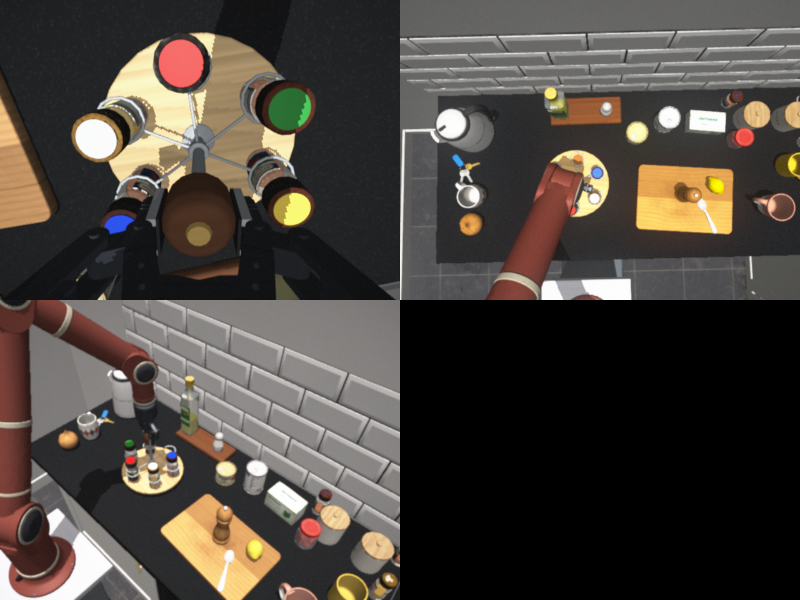

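The red jar is at the front in the wrist picture, with its centre near (290,102). It sits a little short of square: scene gives 171.5°, so there was some slip. I'll measure with a fuller mask and correct.

```bash
cat >> h.py <<'E'
from scipy.spatial.transform import Rotation as Ro
def redang():
    p=arm.read_tool_pos();R=Ro.from_quat(arm.read_eef_rot()).as_matrix()
    W=arm.snapshot("wrist"); S=arm.snapshot("scene")
    c=arm.camera_info("wrist"); M=np.eye(4);M[:3,:3]=R;M[:3,3]=p; M=np.linalg.inv(M@c["T_tool_cam"]); c["R"],c["t"]=M[:3,:3],M[:3,3]
    out=[]
    for I,cc,box,s in((W,c,(150,0,450,220),100),(S,arm.camera_info("scene"),(190,205,300,310),170)):
        b=blobs(I,"red",box,s)[0]; X=plane(cc,b[0],.135)
        a=np.degrees(np.arctan2(X[1]-.0273,X[0]-.494))%360
        print(b[0].round(1),b[1],X.round(4),"deg",a.round(1)); out.append(a)
    print("q7",arm.read_joint_positions()[6],"grip",arm.read_finger_force(),"t",arm.read_time())
    return out
E
python3 - <<'E'
from h import *
a=np.mean(redang()); d=180-a; print("correct",d)
if abs(d)<15:
    q=np.array(arm.read_joint_positions()); q[6]+=np.radians(d); arm.move_j(q.tolist()); arm.pause(.5); redang()
E
```

```text
[289.4 101. ] 4530 [0.4096 0.0372 0.135 ] deg 173.3
[208.4 255.9] 140 [0.4095 0.0401 0.135 ] deg 171.4
q7 1.6381021858709952 grip 51.3235555915162 t 10.9083
correct 7.641352990706821
[291.1 101.5] 4522 [0.4093 0.0265 0.135 ] deg 180.5
[211.3 258.4] 142 [0.4089 0.0296 0.135 ] deg 178.4
q7 1.7710672550537818 grip 51.54366889571065 t 11.7583
```

Both views now put the red jar within 2° of the front (y off by no more than about 2 mm). The grip holds at 51 N, so I'll check it is still and hand in.

Run:
```python
from h import *
arm.pause(1); redang(); print(np.abs(arm.read_dq()).max(),np.round(arm.read_ft_force(),1))
print(arm.finish_job())
```

```text
[291.1 101.4] 4520 [0.4092 0.0264 0.135 ] deg 180.6
[211.2 258.4] 142 [0.4089 0.0298 0.135 ] deg 178.3
q7 1.7714838243869038 grip 51.504941638122546 t 12.8583
0.0014296461662607197 [ 3.3  0.3 -2.8]
the job is handed in; nothing more can be done
None
```

The pepper mill was on the board, so I turned the carousel until the red peppercorn jar stood at the front, within about 2° of square. I handed the job in at about 13 s with the knob still gripped at 51 N; no pass/fail verdict came back.

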